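# Load a tape roll on its carrier and hold the carrier up level

## Task

Slide the smaller of the two tape rolls down over the post of the metal tape carrier until it lies flat on the carrier's seat, and let go of it without dropping it. Then take the carrier by its post, lift it straight up until its foot is about 15 cm above the bench, and finish while still holding it there, steady and level with the roll on it. Leave the wider roll and the other things where they are and never tip the carrier over.

Things in the scene. Friction and masses are not known exactly. Their poses are not given: they have to be found in the camera images.
- carrier: Loose tape carrier, 0.45 kg, round and upright: steel foot of 110 mm diameter, its top 10 mm above the underside; on it a seat of 52 mm diameter with its flat top at 18 mm; from its middle a plain aluminium post of 31 mm diameter, straight up to 72 mm, tapered to 23 mm at its top at 77 mm. Origin: centre of the underside; z is the post axis, up. Yaw has no meaning.
- carrier_grip (a point): Point on the axis of the carrier's post, 60 mm above the carrier's underside (17 mm below the post's top). With the roll seated the post is free to grip from 30 mm above the underside upward.
- tape_roll: The smaller roll of tape, loose, lying flat: a ring of 60 mm outer diameter, 12 mm high, with a round through hole about 37 mm in diameter; 0.06 kg. Origin: centre of its underside; z is the axis of the hole. Yaw has no meaning.
- tape_roll_center (a point): Centre of the smaller roll's hole, half-way up (6 mm above its underside).
- wide_roll_center (a point): Centre of the hole, half-way up (10 mm above its underside), of the larger roll of tape, which is to be left alone: ring of 70 mm outer diameter, 20 mm high, lying flat, loose.
- tape_measure_center (a point): Middle of a tape measure standing on the bench, bystander, loose: 82 x 39 x 63 mm high.
- oven_timer_center (a point): Middle of a round kitchen timer, bystander, loose: 62 mm in diameter, 52 mm high.
- screwdriver_center (a point): Middle of a screwdriver lying on the bench, bystander, loose: 172 mm long, 24 mm thick.
Mind the look-alikes: they are no part of the job. Leave any black or red look-alike of the tape_roll alone.

How it is judged:
By the outcome, as a careful person would: the job done as asked, in the order asked, and still so for the second after the job is handed in, while the arm keeps its last pose, push and grip.
It also fails if it takes over 59 s, if anything falls off the work surface, if the arm or the gripper's body presses on something with over 40 N, if the wrist force passes 120 N, or if a joint passes its speed limit or range.

## Robot

A 6-joint arm with a two-finger parallel gripper is mounted at the origin on a cart in front of the work surface, level with it; the furniture and walls round the work are solid. World frame = base frame: x ahead of the robot, y to its left, z up, the work surface at z = 0. Lengths are in mm, angles in rad, forces in N, time in s.
With the tool pointing down it reaches from about 350 to 775 mm from the base axis. Payload 7.3 kg.
Tool frame: the origin (TCP) lies at the very end of the fingers, on their centre line; the grasp point (between the pads) lies 19 mm behind it; z points along the fingers, y is the line along which they close (so a half turn about z gives the same grasp; the last joint's range is limited). The gripper opens to 92 mm and grips with 3 to 60 N. Pads are 19 mm wide; open, the fingers measure 130 mm over their backs; the gripper's body (75 mm by 190 mm) begins 47 mm behind the grasp point.
Start: joints at [-0.146, 0.342, 1.524, -0, 1.275, -0.146], TCP at [525.019, 0.019, 226.741] pointing down, gripper open.
Joint ranges: [-2.53, 2.53], [-0.77, 2.02], [0.04, 2.7], [-1, 4.14], [0.28, 2.66], [-3.11, 3.11]. Speed limits (rad/s): [2.57, 2.57, 3.14, 3.14, 3.14, 3.14].

## Interface

Orientations are given as [roll, pitch, yaw] about the fixed x, y, z axes, in that order (R = Rz(yaw) Ry(pitch) Rx(roll)).
In Python, from plant import bot gives the robot as it stands.
- The arm moves only by the tool send_rows, never from a script. Its argument "rows" is a list of rows, each an object of numbers: "x", "y", "z": the shift along the tool's x, y, z in units of 0.2 m (1.0 is 0.2 m); "ax", "ay", "az": the turn, a rotation vector about the tool's x, y, z in units of 60 degrees (1.0 is 60 degrees); "jaw": the opening, from -1 (shut) to 1 (fully open), so that 0 is half open. In form: [{"x": .., "y": .., "z": .., "ax": .., "ay": .., "az": .., "jaw": ..}, ...]. A call has exactly 10 rows; each row is the pose to reach, as a shift and turn from the pose commanded when the call began, along the tool's axes at that moment; what a row does not reach only later rows make up. A row lasts 1/8 s, in which the tool goes at most 62.5 mm and 10.7 degrees, less where a joint would pass 70% of its speed; a pose out of reach is approached as far as the arm can. A call with a number of a shift or a turn outside -1 to 1 is refused whole. A call with a gripper value outside its range is refused whole. The fingers move at their own pace and stop on an object; the grip force is fixed at half the most. Time passes only in rows, so rows that repeat a pose let the fingers close, or fill a call up. It gives the time, the measured TCP pose, the force, the opening and the grip force at its end, in the units of the state.
- bot.get_obs(): the state, without advancing time (a new reading comes with each control period).
- bot.capture(name): name is "scene" or "side" or "wrist"; returns (picture, depth): 384x512x3 uint8, red, green, blue; 384x512 float32, mm along the optical axis (not along the pixel's ray), 0 where there is no reading.
- bot.camera_model(name): a dict with "vertical_fov" (degrees; the focal length in pixels is half the picture's height over the tangent of half this angle, whatever the lens; pixels are square), "cx", "cy" (the principal point, pixels), "k1" (the pictures are not rectified: a ray, as slopes to the right and down, at radius r is drawn at 1 + k1 r^2 times it, then the intrinsics apply), "R" (3x3) and "t" (3): a world point X has camera coordinates R X + t; the wrist camera has in their place "T_tool_cam" (4x4, takes a point from camera to tool coordinates, whose origin is the TCP and whose axes are the flange's). Camera axes: x right, y down, z forward; pixel columns grow to the right and rows downward; lengths in mm; the calibration is good to about 2 mm. A picture is of the moment at which its call begins: read the wrist's pose just before it. camera_model takes no time and is no camera call.
- bot.close_job(): hands the job in; it is judged then, once.
The state is a dict: "time": time; "joint_positions": joint angles; "dq": joint speeds; "tau": joint torques, N m; "tool_pos": TCP position; "tcp_rot": TCP orientation; "contact_force": force on the tool from outside, world axes, zero at the start; "moment": the same for the moment, N m; "grip_width": finger opening in mm; "finger_force": force on a finger pad.
Only numpy, scipy, OpenCV 4.12 (cv2) and the standard library are available. Lean on these libraries where they do the work, as an engineer would, in place of code of your own. Each camera call takes 0.05 s, during which the arm holds its last target. There are 200 camera calls.

## Working session

There is one attempt and no reset: what is moved stays moved. The work goes in short steps, Python scripts to look and compute and a tool call to move; the robot and the scene stay as the last step left them, time stands still between calls to the robot, and variables do not carry over. Pictures are saved under pics/ and viewed, at most 10 in all, crops included, and the job is handed in when it is done.

Besides the shell and the picture viewer there is one more tool, called after "Emit:" as a command line: name --argument value ..., lists and objects as JSON in quotes. send_rows: Moves the arm, as the interface text tells. Its arguments: {"type":"object","properties":{"rows":{"type":"array","items":{"type":"object","properties":{"x":{"type":"number","minimum":-1,"maximum":1},"y":{"type":"number","minimum":-1,"maximum":1},"z":{"type":"number","minimum":-1,"maximum":1},"ax":{"type":"number","minimum":-1,"maximum":1},"ay":{"type":"number","minimum":-1,"maximum":1},"az":{"type":"number","minimum":-1,"maximum":1},"jaw":{"type":"number"}}}}},"required":["rows"]}

```bash
mkdir -p pics; cat > h.py <<'E'
import numpy as np, cv2
from scipy.spatial.transform import Rotation as Ro
from plant import bot
def snap(name,fn):
    o=bot.get_obs(); im,d=bot.capture(name); m=bot.camera_model(name)
    cv2.imwrite('pics/'+fn+'.png',im[:,:,::-1]); np.savez('pics/'+fn+'.npz',im=im,d=d,pos=o['tool_pos'],rot=o['tcp_rot'],name=name)
def cam(fn):
    f=np.load('pics/'+fn+'.npz'); name=str(f['name']); m=bot.camera_model(name)
    F=192/np.tan(np.radians(m['vertical_fov'])/2)
    if 'R' in m and name!='wrist': R=np.array(m['R']);t=np.array(m['t']); Rc=R.T; c=-R.T@t
    else:
        T=np.array(m['T_tool_cam']); Rt=Ro.from_euler('xyz',f['rot']).as_matrix()
        Rc=Rt@T[:3,:3]; c=Rt@T[:3,3]+f['pos']
    return f,m,F,Rc,c
def rays(fn,uv):
    f,m,F,Rc,c=cam(fn); uv=np.atleast_2d(uv).astype(float)
    K=np.array([[F,0,m['cx']],[0,F,m['cy']],[0,0,1]])
    p=(uv-[m['cx'],m['cy']])/F; s=p.copy()
    for _ in range(20): s=p/(1+m['k1']*(s**2).sum(1,keepdims=True))
    return np.c_[s,np.ones(len(s))]@Rc.T,c
def atz(fn,uv,z):
    r,c=rays(fn,uv); return c+r*((z-c[2])/r[:,2])[:,None]
def cloud(fn):
    f=cam(fn)[0]; v,u=np.mgrid[:384,:512]; r,c=rays(fn,np.c_[u.ravel(),v.ravel()])
    return (c+r*f['d'].reshape(-1,1)).reshape(384,512,3),f['im'],f['d']
E
python3 - <<'E'
from h import *
for n in('scene','side','wrist'): snap(n,n+'0')
cv2.imwrite('pics/both.png',np.vstack([np.hstack([cv2.imread(f'pics/{n}0.png') for n in('scene','wrist')])])[:, :])
cv2.imwrite('pics/both.png',cv2.resize(cv2.imread('pics/both.png'),(800,300)))
print(bot.get_obs()); print({k:v for k,v in bot.camera_model('wrist').items()})
E
```

```text
{'time': 0.15, 'joint_positions': array([-1.45981369e-01,  3.42568784e-01,  1.52478645e+00, -2.80620998e-05,
        1.27543306e+00, -1.45977163e-01]), 'dq': array([-0.00010685, -0.00265216, -0.00246332, -0.00067513, -0.00108049,
        0.00049096]), 'tau': array([ 7.52666965e-04, -4.31470585e+01, -2.44352603e+01,  7.18239485e-02,
        5.38185902e-02, -1.32920518e-04]), 'tool_pos': array([5.24687891e+02, 6.92969004e-02, 2.26205343e+02]), 'tcp_rot': array([-3.14040582e+00, -1.47365801e-04,  1.57080022e+00]), 'contact_force': array([-0.42219267,  0.13851519, -0.06787607]), 'moment': array([-0.07029481, -0.03629597,  0.00179214]), 'finger_force': 0.0, 'grip_width': 91.74400203336225}
{'vertical_fov': 59.83451000870898, 'cx': 261.3782995657265, 'cy': 192.14068159525868, 'k1': -0.06480099466478584, 'T_tool_cam': array([[-1.46193983e-04, -9.52808949e-01, -3.03570560e-01,
         8.40564105e+01],
       [ 9.99999820e-01,  3.74498368e-05, -5.99124290e-04,
        -5.50620406e-01],
       [ 5.82219653e-04, -3.03570593e-01,  9.52808772e-01,
        -1.57737381e+02],
       [ 0.00000000e+00,  0.00000000e+00,  0.00000000e+00,
         1.00000000e+00]])}
```

View pics/scene0.png

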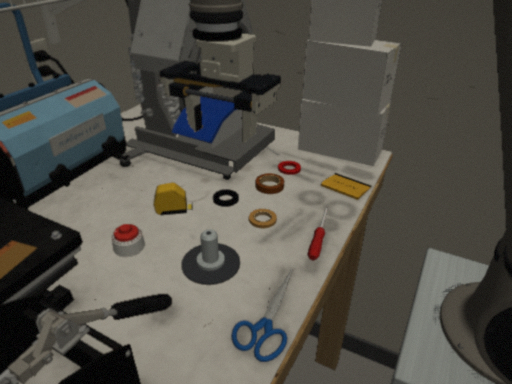

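View pics/wrist0.png

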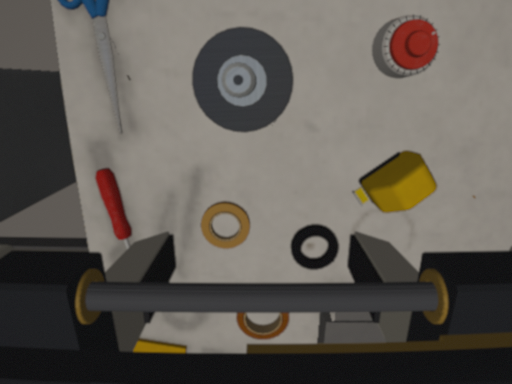

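The scene picture shows the carrier at (209,260), the small roll at (263,217) and the wide roll at (269,183). In the wrist picture the carrier post is at (239,79), the small tan roll at (225,225), the wide roll at (263,320), and the black look-alike at (315,246).

```bash
python3 - <<'E'
from h import *
P,im,d=cloud('wrist0')
print('roll px',atz('wrist0',[[225,225]],12),'post',atz('wrist0',[[239,79]],77),'foot',atz('wrist0',[[243,79]],10),'black',atz('wrist0',[[315,246]],10),'wide',atz('wrist0',[[263,318]],20))
hsv=cv2.cvtColor(im,cv2.COLOR_RGB2HSV)
# roll: points 5..20mm high near guess
g=atz('wrist0',[[225,225]],12)[0]
for fn in('wrist0','scene0'):
    P,im,d=cloud(fn)
    n=(d>0)&(np.hypot(*(P[...,:2]-g[:2]).transpose(2,0,1))<45)
    print(fn,'table z',np.median(P[n][:,2][P[n][:,2]<6]))
    q=P[n&(P[...,2]>8)&(P[...,2]<25)]
    (c,r)=cv2.minEnclosingCircle(q[:,:2].astype(np.float32)); print('roll',c,r,np.median(q[:,2]),len(q))
    gp=atz('wrist0',[[239,79]],77)[0]
    n=(d>0)&(np.hypot(*(P[...,:2]-gp[:2]).transpose(2,0,1))<75)
    for lo,hi in((7,13),(15,21),(68,85)):
        q=P[n&(P[...,2]>lo)&(P[...,2]<hi)]
        if len(q)>5:(c,r)=cv2.minEnclosingCircle(q[:,:2].astype(np.float32)); print(lo,c,r,np.median(q[:,2]),len(q))
E
```

```text
roll px [[479.5581149  -76.05365789  12.        ]] post [[504.07458935  90.55061832  77.        ]] foot [[503.93533997  91.95213064  10.        ]] black [[ 590.23522755 -105.22345771   10.        ]] wide [[ 525.68559061 -205.42623951   20.        ]]
wrist0 table z 3.1473481353669115
roll (479.48486328125, -77.93492126464844) 30.238691329956055 11.878480614966321 1252
7 (502.9942321777344, 90.19527435302734) 55.30423355102539 9.6743307075904 6457
15 (502.8258361816406, 90.2891616821289) 25.987272262573242 17.73130183572698 1012
68 (502.8612976074219, 90.17549133300781) 15.413962364196777 76.19757778643788 943
scene0 table z 3.633126945531558
roll (477.8098449707031, -77.536376953125) 31.085060119628906 12.052793140249491 313
7 (501.38262939453125, 90.96014404296875) 55.71431350708008 10.248433625357393 1314
15 (502.30706787109375, 90.65103912353516) 26.198627471923828 18.195955358112087 246
68 (500.8828125, 91.30474853515625) 15.620758056640625 76.11993402696885 191
```

Emit:
send_rows --rows '[{"x":-0.04,"y":-0.02,"z":0.07,"jaw":1},{"x":-0.11,"y":-0.065,"z":0.19,"jaw":1},{"x":-0.2,"y":-0.115,"z":0.34,"jaw":1},{"x":-0.28,"y":-0.165,"z":0.48,"jaw":1},{"x":-0.34,"y":-0.2,"z":0.59,"jaw":1},{"x":-0.375,"y":-0.22,"z":0.66,"jaw":1},{"x":-0.387,"y":-0.228,"z":0.68,"jaw":1},{"x":-0.387,"y":-0.228,"z":0.68,"jaw":1},{"x":-0.387,"y":-0.228,"z":0.68,"jaw":1},{"x":-0.387,"y":-0.228,"z":0.68,"jaw":1}]'

```text
schema error: expected keys x, y, z, ax, ay, az, jaw
```

```bash
python3 - <<'E'
from h import *
snap('wrist','w1')
o=bot.get_obs();print(o['time'],o['tool_pos'],o['tcp_rot'],o['contact_force'])
P,im,d=cloud('w1')
n=(d>0)&(np.hypot(P[...,0]-479.4,P[...,1]+77)<37)
print(np.median(P[n&(P[...,2]<6)][:,2]))
q=P[n&(P[...,2]>8)&(P[...,2]<16)]
(c,r)=cv2.minEnclosingCircle(q[:,:2].astype(np.float32)); print(c,r,np.median(q[:,2]),q[:,:2].min(0),q[:,:2].max(0))
E
```

```text
0.2 [5.24763707e+02 5.04657132e-02 2.26320266e+02] [-3.14069704e+00 -1.28857751e-04  1.57078194e+00] [-0.13536644 -0.18549283 -0.52258554]
3.187834571826272
(479.28289794921875, -78.12017059326172) 30.306385040283203 11.895890756472 [ 449.85376478 -107.50679731] [508.70008146 -47.93734095]
```

View pics/w1.png

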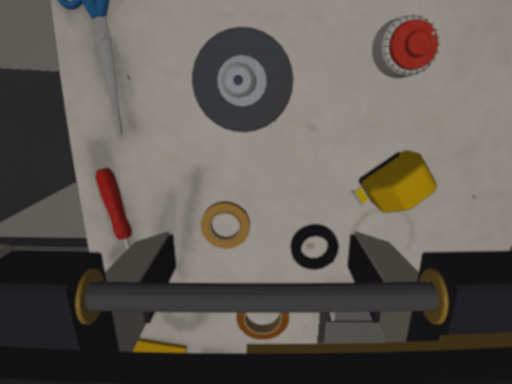

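The picture is unchanged: the move was refused because all seven keys are needed. The roll is still at (225,225).

Emit:
send_rows --rows '[{"x":-0.04,"y":-0.02,"z":0.07,"ax":0,"ay":0,"az":0,"jaw":1},{"x":-0.11,"y":-0.065,"z":0.19,"ax":0,"ay":0,"az":0,"jaw":1},{"x":-0.2,"y":-0.115,"z":0.34,"ax":0,"ay":0,"az":0,"jaw":1},{"x":-0.28,"y":-0.165,"z":0.48,"ax":0,"ay":0,"az":0,"jaw":1},{"x":-0.34,"y":-0.2,"z":0.59,"ax":0,"ay":0,"az":0,"jaw":1},{"x":-0.375,"y":-0.22,"z":0.66,"ax":0,"ay":0,"az":0,"jaw":1},{"x":-0.387,"y":-0.228,"z":0.68,"ax":0,"ay":0,"az":0,"jaw":1},{"x":-0.387,"y":-0.228,"z":0.68,"ax":0,"ay":0,"az":0,"jaw":1},{"x":-0.387,"y":-0.228,"z":0.68,"ax":0,"ay":0,"az":0,"jaw":1},{"x":-0.387,"y":-0.228,"z":0.68,"ax":0,"ay":0,"az":0,"jaw":1}]'

```text
time: 1.45
tool_pos: [479.9, -77.2, 91.3]
tcp_rot: [3.14, 0.0, 1.571]
contact_force: [-0.7, -1.0, -0.4]
grip_width: 91.6
finger_force: 0.0
```

```bash
cat > roll.py <<'E'
from h import *
import sys
fn,x,y,z=sys.argv[1],*map(float,sys.argv[2:5])
snap('wrist',fn)
o=bot.get_obs();print(o['time'],o['tool_pos'],o['tcp_rot'],o['contact_force'],o['grip_width'],o['finger_force'])
P,im,d=cloud(fn)
n=(d>0)&(np.hypot(P[...,0]-x,P[...,1]-y)<37)
hsv=cv2.cvtColor(im,cv2.COLOR_RGB2HSV); n&=(hsv[...,1]>90)
q=P[n&(P[...,2]>z-4)&(P[...,2]<z+4)]
(c,r)=cv2.minEnclosingCircle(q[:,:2].astype(np.float32)); print(c,r,np.median(q[:,2]),q[:,:2].min(0),q[:,:2].max(0))
A=np.c_[q[:,:2],np.ones(len(q))]; print('tilt',np.linalg.lstsq(A,q[:,2],rcond=None)[0][:2])
E
python3 roll.py w2 479.4 -77.5 12
```

```text
1.5 [479.77016642 -77.24367934  91.17799029] [3.14060543e+00 2.89461764e-04 1.57119568e+00] [-0.17672756  0.08866407  0.22684755] 92.13307377041583 0.0
(479.47509765625, -77.66342163085938) 29.771039962768555 11.859054961452273 [ 450.14308796 -106.97655964] [508.62433318 -47.99479542]
tilt [-0.00045202 -0.00335944]
```

View pics/w2.png

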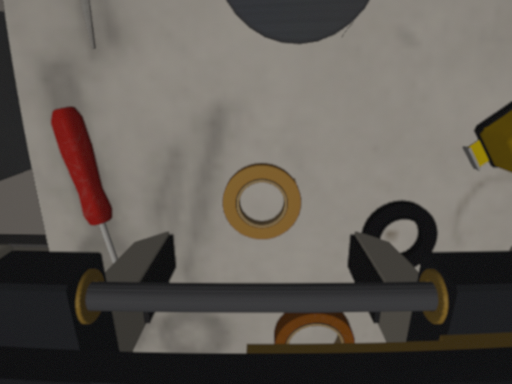

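The view shows the small roll centred between the fingers at (262,201), with the black ring clear at (400,232). Descending.

Emit:
send_rows --rows '[{"x":0,"y":0,"z":0.05,"ax":0,"ay":0,"az":0,"jaw":1},{"x":-0.002,"y":0,"z":0.12,"ax":0,"ay":0,"az":0,"jaw":1},{"x":-0.002,"y":0,"z":0.2,"ax":0,"ay":0,"az":0,"jaw":1},{"x":-0.002,"y":0,"z":0.28,"ax":0,"ay":0,"az":0,"jaw":1},{"x":-0.002,"y":0,"z":0.34,"ax":0,"ay":0,"az":0,"jaw":1},{"x":-0.002,"y":0,"z":0.39,"ax":0,"ay":0,"az":0,"jaw":1},{"x":-0.002,"y":0,"z":0.42,"ax":0,"ay":0,"az":0,"jaw":1},{"x":-0.002,"y":0,"z":0.435,"ax":0,"ay":0,"az":0,"jaw":1},{"x":-0.002,"y":0,"z":0.435,"ax":0,"ay":0,"az":0,"jaw":1},{"x":-0.002,"y":0,"z":0.435,"ax":0,"ay":0,"az":0,"jaw":1}]'

```text
time: 2.75
tool_pos: [479.7, -77.8, 4.1]
tcp_rot: [3.141, 0.0, 1.571]
contact_force: [0.1, 0.2, 0.2]
grip_width: 91.7
finger_force: 0.0
```

Emit:
send_rows --rows '[{"x":0,"y":0,"z":0,"ax":0,"ay":0,"az":0,"jaw":0.6},{"x":0,"y":0,"z":0,"ax":0,"ay":0,"az":0,"jaw":0.45},{"x":0,"y":0,"z":0,"ax":0,"ay":0,"az":0,"jaw":0.35},{"x":0,"y":0,"z":0,"ax":0,"ay":0,"az":0,"jaw":0.2},{"x":0,"y":0,"z":0,"ax":0,"ay":0,"az":0,"jaw":0},{"x":0,"y":0,"z":0,"ax":0,"ay":0,"az":0,"jaw":0},{"x":0,"y":0,"z":0,"ax":0,"ay":0,"az":0,"jaw":0},{"x":0,"y":0,"z":0,"ax":0,"ay":0,"az":0,"jaw":0},{"x":0,"y":0,"z":0,"ax":0,"ay":0,"az":0,"jaw":0},{"x":0,"y":0,"z":0,"ax":0,"ay":0,"az":0,"jaw":0}]'

```text
time: 4.0
tool_pos: [479.4, -77.8, 3.8]
tcp_rot: [3.141, 0.0, 1.571]
contact_force: [0.4, 0.4, 1.1]
grip_width: 58.2
finger_force: 30.0
```

Emit:
send_rows --rows '[{"x":0,"y":0,"z":-0.03,"ax":0,"ay":0,"az":0,"jaw":0},{"x":0,"y":0,"z":-0.1,"ax":0,"ay":0,"az":0,"jaw":0},{"x":0,"y":0,"z":-0.2,"ax":0,"ay":0,"az":0,"jaw":0},{"x":0,"y":0,"z":-0.31,"ax":0,"ay":0,"az":0,"jaw":0},{"x":0,"y":0,"z":-0.42,"ax":0,"ay":0,"az":0,"jaw":0},{"x":0,"y":0,"z":-0.51,"ax":0,"ay":0,"az":0,"jaw":0},{"x":0,"y":0,"z":-0.57,"ax":0,"ay":0,"az":0,"jaw":0},{"x":0,"y":0,"z":-0.6,"ax":0,"ay":0,"az":0,"jaw":0},{"x":0,"y":0,"z":-0.6,"ax":0,"ay":0,"az":0,"jaw":0},{"x":0,"y":0,"z":-0.6,"ax":0,"ay":0,"az":0,"jaw":0}]'

```text
time: 5.25
tool_pos: [479.1, -77.7, 123.2]
tcp_rot: [-3.14, -0.0, 1.571]
contact_force: [0.5, 0.2, -0.5]
grip_width: 58.1
finger_force: 30.0
```

```bash
python3 roll.py w3 479.4 -77.8 132
python3 - <<'E'
from h import *
P,im,d=cloud('w3')
for lo,hi,r0 in((7,13,75),(15,21,40),(70,85,40)):
    q=P[(d>0)&(np.hypot(P[...,0]-503,P[...,1]-90.2)<r0)&(P[...,2]>lo)&(P[...,2]<hi)]
    if len(q)>5:(c,r)=cv2.minEnclosingCircle(q[:,:2].astype(np.float32)); print(lo,c,r,len(q))
E
```

```text
5.3 [479.03330353 -77.67670157 123.13466693] [-3.14040973e+00 -3.87991454e-04  1.57077591e+00] [-0.03043784  0.34299008 -0.33687173] 57.884990420624725 29.9998837072053
(478.3366394042969, -77.0788803100586) 30.387340545654297 131.1277474424797 [448.97342511 -92.05582965] [507.96264314 -47.48417501]
tilt [-0.00172452 -0.00249739]
7 (503.630126953125, 69.06721496582031) 50.1296272277832 4570
15 (502.63726806640625, 66.71317291259766) 10.994183540344238 102
```

View pics/w3.png

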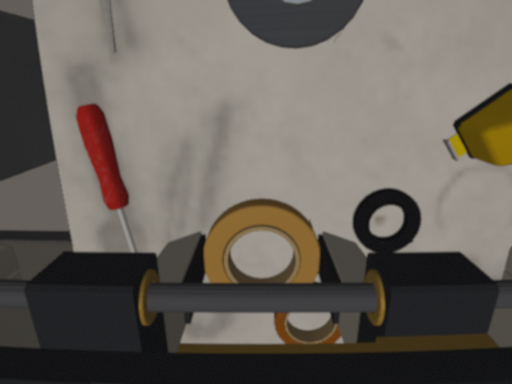

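The picture shows the roll held flat between the fingers at (262,256), with the carrier foot at the top. Next I move part of the way and measure the carrier from near.

Emit:
send_rows --rows '[{"x":0.03,"y":0.005,"z":0,"ax":0,"ay":0,"az":0,"jaw":0},{"x":0.1,"y":0.02,"z":0,"ax":0,"ay":0,"az":0,"jaw":0},{"x":0.19,"y":0.045,"z":0,"ax":0,"ay":0,"az":0,"jaw":0},{"x":0.29,"y":0.065,"z":0,"ax":0,"ay":0,"az":0,"jaw":0},{"x":0.39,"y":0.085,"z":0,"ax":0,"ay":0,"az":0,"jaw":0},{"x":0.47,"y":0.105,"z":0,"ax":0,"ay":0,"az":0,"jaw":0},{"x":0.52,"y":0.115,"z":0,"ax":0,"ay":0,"az":0,"jaw":0},{"x":0.54,"y":0.12,"z":0,"ax":0,"ay":0,"az":0,"jaw":0},{"x":0.54,"y":0.12,"z":0,"ax":0,"ay":0,"az":0,"jaw":0},{"x":0.54,"y":0.12,"z":0,"ax":0,"ay":0,"az":0,"jaw":0}]'

```text
time: 6.55
tool_pos: [503.4, 29.8, 123.7]
tcp_rot: [3.142, 0.0, 1.57]
contact_force: [0.0, -0.5, -0.8]
grip_width: 58.3
finger_force: 30.0
```

```bash
python3 roll.py w4 503.2 30.2 131
python3 - <<'E'
from h import *
P,im,d=cloud('w4')
for lo,hi,r0 in((7,13,75),(15,21,40),(70,85,40)):
    q=P[(d>0)&(np.hypot(P[...,0]-503,P[...,1]-90.2)<r0)&(P[...,2]>lo)&(P[...,2]<hi)]
    if len(q)>5:(c,r)=cv2.minEnclosingCircle(q[:,:2].astype(np.float32)); print(lo,c,r,len(q),q.min(0),q.max(0))
E
```

```text
6.6 [503.37104888  29.73241319 123.73521943] [3.14158138e+00 1.14368097e-04 1.57008716e+00] [ 0.17187534  0.50936555 -0.85995   ] 57.980131120540314 29.999809453147464
(502.6702575683594, 30.093122482299805) 30.51976776123047 131.68058823794092 [473.3318147   14.25931403] [532.21889415  59.87771859]
tilt [-0.00052459 -0.00391508]
7 (503.1111755371094, 90.10840606689453) 55.257774353027344 11181 [448.03935701  35.58322497   7.01824497] [557.71956796 144.57396129  12.47509186]
15 (503.0968017578125, 90.09880828857422) 26.0615291595459 1524 [477.35063544  64.04653853  15.2131707 ] [528.3690539  115.69456673  20.81487179]
70 (503.1882629394531, 89.94710540771484) 15.515115737915039 1907 [488.15228577  74.97974603  70.0879795 ] [518.23488631 105.31681887  79.44772506]
```

View pics/w4.png

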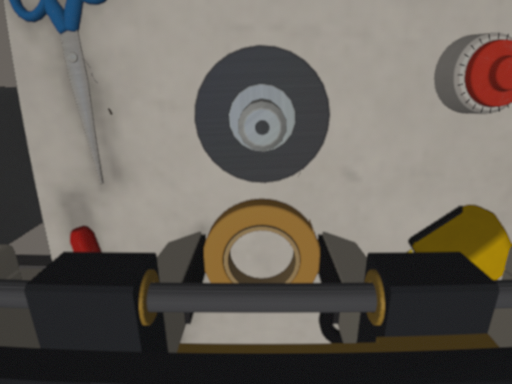

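The picture shows the post top at (262,127) and the held roll at (262,256). The remaining shift is about 60.4 mm along tool x and about 0.2 mm along tool y.

Emit:
send_rows --rows '[{"x":0.03,"y":0,"z":0,"ax":0,"ay":0,"az":0,"jaw":0},{"x":0.1,"y":0.001,"z":0,"ax":0,"ay":0,"az":0,"jaw":0},{"x":0.18,"y":0.001,"z":0,"ax":0,"ay":0,"az":0,"jaw":0},{"x":0.25,"y":0.001,"z":0,"ax":0,"ay":0,"az":0,"jaw":0},{"x":0.29,"y":0.001,"z":0,"ax":0,"ay":0,"az":0,"jaw":0},{"x":0.302,"y":0.001,"z":0,"ax":0,"ay":0,"az":0,"jaw":0},{"x":0.302,"y":0.001,"z":0.03,"ax":0,"ay":0,"az":0,"jaw":0},{"x":0.302,"y":0.001,"z":0.08,"ax":0,"ay":0,"az":0,"jaw":0},{"x":0.302,"y":0.001,"z":0.12,"ax":0,"ay":0,"az":0,"jaw":0},{"x":0.302,"y":0.001,"z":0.13,"ax":0,"ay":0,"az":0,"jaw":0}]'

```text
time: 7.85
tool_pos: [503.1, 90.4, 96.8]
tcp_rot: [-3.14, 0.0, 1.57]
contact_force: [-0.3, -0.2, -0.9]
grip_width: 58.3
finger_force: 30.0
```

```bash
python3 roll.py w5 503.2 90 106
python3 - <<'E'
from h import *
P,im,d=cloud('w5')
for lo,hi,r0 in((7,13,75),(70,85,40)):
    q=P[(d>0)&(np.hypot(P[...,0]-503,P[...,1]-90.2)<r0)&(P[...,2]>lo)&(P[...,2]<hi)]
    if len(q)>5:print(lo,len(q),q.min(0),q.max(0))
E
```

```text
7.9 [503.28264359  90.42133053  96.95044683] [-3.14034996e+00  4.45983078e-05  1.57043801e+00] [-0.03728304 -0.14463001 -1.94836422] 58.061158804291686 29.999864164274186
(502.7637634277344, 91.13742065429688) 30.632978439331055 104.76515265150658 [473.14751938  76.14163051] [532.04171204 120.52001794]
tilt [-0.00336106 -0.00264632]
7 8409 [448.43128622  35.9068598    7.02834769] [557.67331818 144.52882165  12.88319903]
70 882 [488.35648017  76.22391697  71.60859659] [517.2391058   94.81232307  79.04642453]
```

View pics/w5.png

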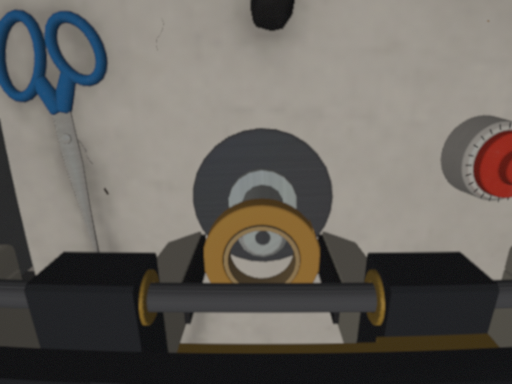

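The post top shows through the hole at (263,238), consistent with alignment. I'll descend over the post while watching the force.

Emit:
send_rows --rows '[{"x":0,"y":0.001,"z":0.02,"ax":0,"ay":0,"az":0,"jaw":0},{"x":0,"y":0.001,"z":0.045,"ax":0,"ay":0,"az":0,"jaw":0},{"x":0,"y":0.001,"z":0.07,"ax":0,"ay":0,"az":0,"jaw":0},{"x":0,"y":0.001,"z":0.09,"ax":0,"ay":0,"az":0,"jaw":0},{"x":0,"y":0.001,"z":0.11,"ax":0,"ay":0,"az":0,"jaw":0},{"x":0,"y":0.001,"z":0.13,"ax":0,"ay":0,"az":0,"jaw":0},{"x":0,"y":0.001,"z":0.15,"ax":0,"ay":0,"az":0,"jaw":0},{"x":0,"y":0.001,"z":0.16,"ax":0,"ay":0,"az":0,"jaw":0},{"x":0,"y":0.001,"z":0.16,"ax":0,"ay":0,"az":0,"jaw":0},{"x":0,"y":0.001,"z":0.16,"ax":0,"ay":0,"az":0,"jaw":0}]'

```text
time: 9.15
tool_pos: [504.0, 90.6, 65.9]
tcp_rot: [3.141, 0.0, 1.571]
contact_force: [-0.6, -0.4, -0.3]
grip_width: 58.3
finger_force: 30.0
```

Emit:
send_rows --rows '[{"x":0,"y":0,"z":0.02,"ax":0,"ay":0,"az":0,"jaw":0},{"x":0,"y":0,"z":0.045,"ax":0,"ay":0,"az":0,"jaw":0},{"x":0,"y":0,"z":0.07,"ax":0,"ay":0,"az":0,"jaw":0},{"x":0,"y":0,"z":0.1,"ax":0,"ay":0,"az":0,"jaw":0},{"x":0,"y":0,"z":0.13,"ax":0,"ay":0,"az":0,"jaw":0},{"x":0,"y":0,"z":0.155,"ax":0,"ay":0,"az":0,"jaw":0},{"x":0,"y":0,"z":0.175,"ax":0,"ay":0,"az":0,"jaw":0},{"x":0,"y":0,"z":0.185,"ax":0,"ay":0,"az":0,"jaw":0},{"x":0,"y":0,"z":0.185,"ax":0,"ay":0,"az":0,"jaw":0},{"x":0,"y":0,"z":0.185,"ax":0,"ay":0,"az":0,"jaw":0}]'

```text
time: 10.4
tool_pos: [504.0, 90.6, 28.9]
tcp_rot: [3.141, -0.0, 1.571]
contact_force: [-0.1, -0.4, -0.1]
grip_width: 57.9
finger_force: 30.0
```

```bash
python3 roll.py w6 503.2 90 37
```

```text
10.45 [503.97809262  90.59048535  28.91995105] [3.14111429e+00 9.63938204e-06 1.57071945e+00] [-0.14612149  0.05761925 -0.07530306] 58.31034612386263 29.99983272602549
(503.20208740234375, 91.25568389892578) 30.50933074951172 36.86027659472727 [473.94313874  77.25577006] [532.9311048  120.69567034]
tilt [-0.00079571 -0.00849301]
```

Emit:
send_rows --rows '[{"x":0,"y":0,"z":0.008,"ax":0,"ay":0,"az":0,"jaw":0},{"x":0,"y":0,"z":0.016,"ax":0,"ay":0,"az":0,"jaw":0},{"x":0,"y":0,"z":0.022,"ax":0,"ay":0,"az":0,"jaw":0},{"x":0,"y":0,"z":0.028,"ax":0,"ay":0,"az":0,"jaw":0},{"x":0,"y":0,"z":0.032,"ax":0,"ay":0,"az":0,"jaw":0},{"x":0,"y":0,"z":0.033,"ax":0,"ay":0,"az":0,"jaw":0},{"x":0,"y":0,"z":0.034,"ax":0,"ay":0,"az":0,"jaw":0},{"x":0,"y":0,"z":0.034,"ax":0,"ay":0,"az":0,"jaw":0},{"x":0,"y":0,"z":0.034,"ax":0,"ay":0,"az":0,"jaw":0},{"x":0,"y":0,"z":0.034,"ax":0,"ay":0,"az":0,"jaw":0}]'

```text
time: 11.7
tool_pos: [503.8, 90.6, 22.0]
tcp_rot: [3.141, 0.0, 1.571]
contact_force: [-0.7, -0.3, 0.5]
grip_width: 58.1
finger_force: 30.0
```

Probably just above contact; creep 1 mm more.

Emit:
send_rows --rows '[{"x":0,"y":0,"z":0.001,"ax":0,"ay":0,"az":0,"jaw":0},{"x":0,"y":0,"z":0.001,"ax":0,"ay":0,"az":0,"jaw":0},{"x":0,"y":0,"z":0.002,"ax":0,"ay":0,"az":0,"jaw":0},{"x":0,"y":0,"z":0.002,"ax":0,"ay":0,"az":0,"jaw":0},{"x":0,"y":0,"z":0.003,"ax":0,"ay":0,"az":0,"jaw":0},{"x":0,"y":0,"z":0.003,"ax":0,"ay":0,"az":0,"jaw":0},{"x":0,"y":0,"z":0.004,"ax":0,"ay":0,"az":0,"jaw":0},{"x":0,"y":0,"z":0.004,"ax":0,"ay":0,"az":0,"jaw":0},{"x":0,"y":0,"z":0.004,"ax":0,"ay":0,"az":0,"jaw":0},{"x":0,"y":0,"z":0.004,"ax":0,"ay":0,"az":0,"jaw":0}]'

```text
time: 12.95
tool_pos: [503.9, 90.6, 21.7]
tcp_rot: [3.141, 0.0, 1.571]
contact_force: [-1.6, 0.0, 7.5]
grip_width: 58.0
finger_force: 30.0
```

Emit:
send_rows --rows '[{"x":0,"y":0,"z":-0.002,"ax":0,"ay":0,"az":0,"jaw":0},{"x":0,"y":0,"z":-0.002,"ax":0,"ay":0,"az":0,"jaw":0.3},{"x":0,"y":0,"z":-0.002,"ax":0,"ay":0,"az":0,"jaw":0.35},{"x":0,"y":0,"z":-0.002,"ax":0,"ay":0,"az":0,"jaw":0.45},{"x":0,"y":0,"z":-0.002,"ax":0,"ay":0,"az":0,"jaw":0.6},{"x":0,"y":0,"z":-0.002,"ax":0,"ay":0,"az":0,"jaw":0.75},{"x":0,"y":0,"z":-0.002,"ax":0,"ay":0,"az":0,"jaw":0.75},{"x":0,"y":0,"z":-0.002,"ax":0,"ay":0,"az":0,"jaw":0.75},{"x":0,"y":0,"z":-0.002,"ax":0,"ay":0,"az":0,"jaw":0.75},{"x":0,"y":0,"z":-0.002,"ax":0,"ay":0,"az":0,"jaw":0.75}]'

```text
time: 14.2
tool_pos: [503.8, 90.6, 21.5]
tcp_rot: [3.142, 0.0, 1.571]
contact_force: [0.4, 0.4, 0.5]
grip_width: 80.3
finger_force: 0.0
```

Emit:
send_rows --rows '[{"x":0,"y":0,"z":-0.02,"ax":0,"ay":0,"az":0,"jaw":0.75},{"x":0,"y":0,"z":-0.05,"ax":0,"ay":0,"az":0,"jaw":0.75},{"x":0,"y":0,"z":-0.08,"ax":0,"ay":0,"az":0,"jaw":0.75},{"x":0,"y":0,"z":-0.095,"ax":0,"ay":0,"az":0,"jaw":0.75},{"x":0,"y":0,"z":-0.1,"ax":0,"ay":0,"az":0,"jaw":0.75},{"x":0,"y":0,"z":-0.1,"ax":0,"ay":0,"az":0,"jaw":0.75},{"x":0,"y":0,"z":-0.1,"ax":0,"ay":0,"az":0,"jaw":0.75},{"x":0,"y":0,"z":-0.1,"ax":0,"ay":0,"az":0,"jaw":0.75},{"x":0,"y":0,"z":-0.1,"ax":0,"ay":0,"az":0,"jaw":0.75},{"x":0,"y":0,"z":-0.1,"ax":0,"ay":0,"az":0,"jaw":0.75}]'

```text
time: 15.45
tool_pos: [503.8, 90.6, 41.5]
tcp_rot: [-3.142, 0.0, 1.571]
contact_force: [-0.1, 0.3, -0.8]
grip_width: 80.4
finger_force: 0.0
```

```bash
python3 roll.py w7 503.5 90 30
python3 - <<'E'
from h import *
P,im,d=cloud('w7')
for lo,hi,r0 in((7,13,75),(70,85,40)):
    q=P[(d>0)&(np.hypot(P[...,0]-503,P[...,1]-90.2)<r0)&(P[...,2]>lo)&(P[...,2]<hi)]
    if len(q)>5:print(lo,len(q),q.min(0),q.max(0))
E
```

```text
15.5 [503.81632489  90.59941181  41.47937087] [-3.14156625e+00  4.73859942e-05  1.57081343e+00] [-0.33326725 -0.24279792  0.13490573] 80.2662163417649 0.0
(503.3817443847656, 91.21407318115234) 30.325225830078125 29.738696290024336 [473.30547253  68.98885371] [533.30907678 120.47092957]
tilt [-0.00063521 -0.00448796]
7 12001 [448.19251145  51.00343406   7.00350495] [557.47302038 145.03207229  12.05892346]
70 1608 [463.11856677  75.99836813  70.03380849] [518.16342254 106.14352393  78.22817783]
```

View pics/w7.png

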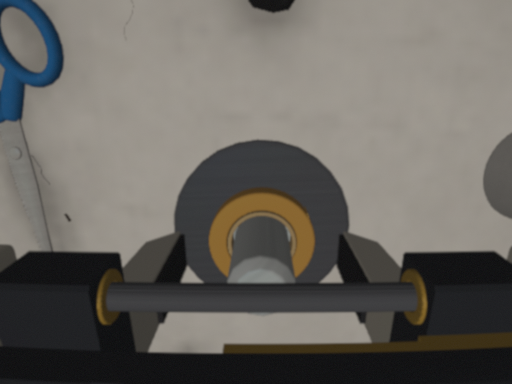

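The roll lies seated at (262,240), its top at 29.7 mm (30 expected) and level, with the post between the fingers. Closing on the post.

Emit:
send_rows --rows '[{"x":0,"y":-0.003,"z":0,"ax":0,"ay":0,"az":0,"jaw":0.4},{"x":-0.001,"y":-0.003,"z":0,"ax":0,"ay":0,"az":0,"jaw":0.1},{"x":-0.001,"y":-0.003,"z":0,"ax":0,"ay":0,"az":0,"jaw":-0.1},{"x":-0.001,"y":-0.003,"z":0,"ax":0,"ay":0,"az":0,"jaw":-0.2},{"x":-0.001,"y":-0.003,"z":0,"ax":0,"ay":0,"az":0,"jaw":-0.25},{"x":-0.001,"y":-0.003,"z":0,"ax":0,"ay":0,"az":0,"jaw":-0.3},{"x":-0.001,"y":-0.003,"z":0,"ax":0,"ay":0,"az":0,"jaw":-0.4},{"x":-0.001,"y":-0.003,"z":0,"ax":0,"ay":0,"az":0,"jaw":-0.7},{"x":-0.001,"y":-0.003,"z":0,"ax":0,"ay":0,"az":0,"jaw":-0.7},{"x":-0.001,"y":-0.003,"z":0,"ax":0,"ay":0,"az":0,"jaw":-0.7}]'

```text
time: 16.75
tool_pos: [503.4, 90.4, 41.6]
tcp_rot: [3.141, -0.0, 1.571]
contact_force: [2.4, 0.4, -0.2]
grip_width: 30.5
finger_force: 30.0
```

Emit:
send_rows --rows '[{"x":0,"y":0,"z":-0.005,"ax":0,"ay":0,"az":0,"jaw":-0.7},{"x":0,"y":0,"z":-0.02,"ax":0,"ay":0,"az":0,"jaw":-0.7},{"x":0,"y":0,"z":-0.05,"ax":0,"ay":0,"az":0,"jaw":-0.7},{"x":0,"y":0,"z":-0.09,"ax":0,"ay":0,"az":0,"jaw":-0.7},{"x":0,"y":0,"z":-0.14,"ax":0,"ay":0,"az":0,"jaw":-0.7},{"x":0,"y":0,"z":-0.19,"ax":0,"ay":0,"az":0,"jaw":-0.7},{"x":0,"y":0,"z":-0.23,"ax":0,"ay":0,"az":0,"jaw":-0.7},{"x":0,"y":0,"z":-0.26,"ax":0,"ay":0,"az":0,"jaw":-0.7},{"x":0,"y":0,"z":-0.275,"ax":0,"ay":0,"az":0,"jaw":-0.7},{"x":0,"y":0,"z":-0.28,"ax":0,"ay":0,"az":0,"jaw":-0.7}]'

```text
time: 18.0
tool_pos: [503.2, 90.4, 97.6]
tcp_rot: [3.142, -0.0, 1.571]
contact_force: [-0.4, 0.1, -4.5]
grip_width: 30.2
finger_force: 30.0
```

Emit:
send_rows --rows '[{"x":0,"y":0,"z":-0.02,"ax":0,"ay":0,"az":0,"jaw":-0.7},{"x":0,"y":0,"z":-0.06,"ax":0,"ay":0,"az":0,"jaw":-0.7},{"x":0,"y":0,"z":-0.12,"ax":0,"ay":0,"az":0,"jaw":-0.7},{"x":0,"y":0,"z":-0.19,"ax":0,"ay":0,"az":0,"jaw":-0.7},{"x":0,"y":0,"z":-0.26,"ax":0,"ay":0,"az":0,"jaw":-0.7},{"x":0,"y":0,"z":-0.33,"ax":0,"ay":0,"az":0,"jaw":-0.7},{"x":0,"y":0,"z":-0.39,"ax":0,"ay":0,"az":0,"jaw":-0.7},{"x":0,"y":0,"z":-0.44,"ax":0,"ay":0,"az":0,"jaw":-0.7},{"x":0,"y":0,"z":-0.465,"ax":0,"ay":0,"az":0,"jaw":-0.7},{"x":0,"y":0,"z":-0.47,"ax":0,"ay":0,"az":0,"jaw":-0.7}]'

```text
time: 19.25
tool_pos: [503.2, 90.4, 191.7]
tcp_rot: [3.141, 0.0, 1.571]
contact_force: [-0.2, 0.9, -4.0]
grip_width: 30.3
finger_force: 30.0
```

Emit:
send_rows --rows '[{"x":0,"y":0,"z":0,"ax":0,"ay":0,"az":0,"jaw":-0.7},{"x":0,"y":0,"z":0,"ax":0,"ay":0,"az":0,"jaw":-0.7},{"x":0,"y":0,"z":0,"ax":0,"ay":0,"az":0,"jaw":-0.7},{"x":0,"y":0,"z":0,"ax":0,"ay":0,"az":0,"jaw":-0.7},{"x":0,"y":0,"z":0,"ax":0,"ay":0,"az":0,"jaw":-0.7},{"x":0,"y":0,"z":0,"ax":0,"ay":0,"az":0,"jaw":-0.7},{"x":0,"y":0,"z":0,"ax":0,"ay":0,"az":0,"jaw":-0.7},{"x":0,"y":0,"z":0,"ax":0,"ay":0,"az":0,"jaw":-0.7},{"x":0,"y":0,"z":0,"ax":0,"ay":0,"az":0,"jaw":-0.7},{"x":0,"y":0,"z":0,"ax":0,"ay":0,"az":0,"jaw":-0.7}]'

```text
time: 20.5
tool_pos: [503.2, 90.4, 191.5]
tcp_rot: [3.141, 0.0, 1.571]
contact_force: [-0.2, 0.1, -4.2]
grip_width: 30.7
finger_force: 30.0
```

```bash
python3 roll.py w8 503.5 90 180
python3 - <<'E'
from h import *
snap('side','s8')
P,im,d=cloud('w8')
q=P[(d>0)&(np.hypot(P[...,0]-503,P[...,1]-90.2)<75)&(P[...,2]>150)&(P[...,2]<167)]
print(len(q),np.median(q[:,2]),q.min(0),q.max(0)); A=np.c_[q[:,:2],np.ones(len(q))]; print('foot tilt',np.linalg.lstsq(A,q[:,2],rcond=None)[0][:2])
E
```

```text
20.55 [503.21759365  90.42966273 191.5493573 ] [3.14149430e+00 5.32334423e-07 1.57079479e+00] [-0.12570876 -0.17119969 -4.52818811] 30.07605444239703 29.99922876493656
(502.6089782714844, 94.05683135986328) 29.572925567626953 179.7432891274148 [473.03986317  93.58874354] [532.17809982 120.60618519]
tilt [ 0.00052417 -0.02623813]
10382 159.67310115472094 [447.32476962  73.30075938 152.46101696] [556.88392824 144.93619767 166.99728505]
foot tilt [-0.00014395 -0.00569106]
```

View pics/s8.png

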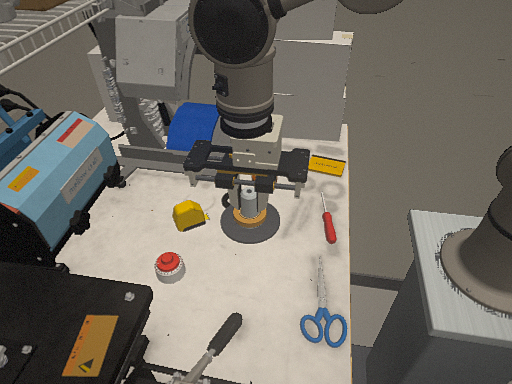

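The side picture shows the carrier held level at (250,222) with the roll on its seat at (250,214). The foot top is at 159.7 mm, so the underside is at about 150 mm. Handing in.

```bash
python3 -c "
from plant import bot
print(bot.close_job())"
```

```text
the job is handed in; nothing more can be done
None
```

The small roll lies flat on the carrier's seat, the carrier is held level by its post with its foot about 150 mm above the bench, and the job was handed in at about 21 s.

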